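# Set the medallion in the viewing tray and hold the magnifier over it

## Robot

A 7-joint arm with a two-finger parallel gripper is mounted at the origin on the work surface. World frame = base frame: x ahead of the robot, y to its left, z up, the work surface at z = 0. Lengths are in m, angles in rad, forces in N, time in s.
With the tool pointing down it reaches from about 0.4 to 0.875 m from the base axis. Payload 19.3 kg.
Tool frame: the origin (TCP) lies at the very end of the fingers, on their centre line; the grasp point (between the pads) lies 19 mm behind it; z points along the fingers, y is the line along which they close (so a half turn about z gives the same grasp; the last joint's range is limited). The gripper opens to 85 mm and grips with 20 to 120 N. Pads are 22 mm wide; open, the fingers measure 114 mm over their backs; the gripper's body (76 mm by 85 mm) begins 54 mm behind the grasp point. The pads swing forward as they close: fully open they stand 13 mm farther back than shut.
Start: joints at [-1.174, 0.521, -0.036, 1.599, 0.021, 1.021, -0.113], TCP at [0.281, 0.558, 0.231] pointing down, gripper open.
Joint ranges: [-2.91, 2.91], [-0.3, 2.13], [-1.5, 1.42], [0.17, 2.43], [-1.26, 4.41], [0.16, 1.93], [-2.52, 2.52]. Speed limits (rad/s): [1.89, 1.89, 2.39, 2.39, 3.01, 3.01, 3.01].

## Interface

Orientations are given as [roll, pitch, yaw] about the fixed x, y, z axes, in that order (R = Rz(yaw) Ry(pitch) Rx(roll)).
In Python, from workcell import observe, grab_frame, job_done gives the robot as it stands.
- The arm moves only by the tool move_arm, never from a script. Its argument "plan" is a list that holds one entry, the list of rows, each a list of 7 numbers: the shift along the tool's x, y, z each as a share of 0.02 m, from -1 to 1, then the turn, a rotation vector about the tool's x, y, z each as a share of 6 degrees, from -1 to 1, then the opening, from -1 (shut) to 1 (fully open). A call has exactly 10 rows; each row shifts and turns the commanded pose from where the row before left it, along the tool's axes as they then stand; what a row does not reach is not made up. A row lasts 1/10 s, in which the tool goes at most 50 mm and 8.59 degrees, less where a joint would pass 70% of its speed; a pose out of reach is approached as far as the arm can. A call with a number of a shift or a turn outside -1 to 1 is refused whole. A call with a gripper value outside its range is refused whole. The fingers move at their own pace and stop on an object; "grip_force" is the grip in N (left out, the last holds). Time passes only in rows, so rows that do not move let the fingers close, or fill a call up. It gives the time, the measured TCP pose, the force, the opening and the grip force at its end, in the units of the state.
- observe(): the state, without advancing time (a new reading comes with each control period).
- grab_frame(name): name is "side" or "top"; returns a dict with "color" (400x640x3 uint8, red, green, blue), "intrinsics" (3x3 intrinsics, pixels), "position" and "orientation" of the camera in the world. Camera axes: x right, y down, z forward; pixel columns grow to the right and rows downward; lengths in m; the calibration is good to about 2 mm. A picture is of the moment at which its call begins. There is no depth.
- job_done(): hands the job in; it is judged then, once.
The state is a dict: "clock": time; "qpos": joint angles; "qd": joint speeds; "joint_efforts": joint torques, N m; "position": TCP position; "tool_rot": TCP orientation; "force": force on the tool from outside, world axes, zero at the start; "moment": the same for the moment, N m; "grip_width": finger opening in m; "finger_force": force on a finger pad.
Only numpy, scipy, OpenCV 4.12 (cv2) and the standard library are available. Lean on these libraries where they do the work, as an engineer would, in place of code of your own. Each camera call takes 0.05 s, during which the arm holds its last target. There are 200 camera calls.

## Task

Take the brass medallion off its sloping easel and seat it fully in the round pocket of the wooden viewing tray with the red face up, and let go of it. Then draw the magnifying glass out of its leaning holder, turn it so that the lens lies level, and hold it with the lens centred above the medallion, about 8 cm over it. Finish while still holding it there, still and clear of everything; do not touch the medallion or tray with the magnifier or disturb the mug, plant or mouse.

Things in the scene. Friction and masses are not known exactly. Their poses are not given: they have to be found in the camera images.
- medallion: solid brass disc, 44 mm diameter, 14 mm thick, 120 g; front face red enamel with a small white star, back plain brass. Origin: centre of its back face; +z points out of the red face along the axis. It starts lying loose on the easel's slope, back against it, red face outward
- easel: dark wooden easel, fixed, base 75 x 70 mm. Flat slope 66 mm long, 62 mm wide, its normal leaning 28 degrees from vertical towards the easel's -x (the robot). Two brass pins (6 mm thick, 8 mm tall), 13 mm either side of the middle and 21 mm downhill of the disc's centre, hold the disc; its +y and -y sides are free. Origin: centre of the underside on the desk, z up
- tray: square wooden viewing tray, fixed, 100 x 100 x 16 mm, with one round pocket in the middle, 50 mm diameter, 5 mm deep, blue felt floor. Seated, the medallion stands 9 mm proud of the tray's top; grip it by that upper part so the fingers clear the tray. Origin: centre of the underside, z up
- tray_pocket (a point): centre of the pocket's floor, 11 mm above the desk
- magnifier: magnifying glass, 160 g, 194 mm long: flat-sided wooden handle 120 mm long, 18 mm wide (y), 14 mm thick (x), then in line a lens in a steel rim, 76 mm diameter, 10 mm thick. Origin: centre of the butt end; +z along the handle to the lens; x is the lens normal; balance 95 mm from the butt. Starts 50 mm deep in the holder, leaning 45 degrees, lens up and away from the robot, +x down
- mag_grip (a point): point on the handle's centre line 85 mm from the butt, 35 mm beyond the holder's mouth: a good place to pinch across the 18 mm width (along magnifier y); the flat sides leave at least 25 mm free either side
- mag_lens (a point): centre of the lens, on the handle's line 156 mm from the butt
- holder: dark desk holder, fixed, base plate 120 x 80 x 6 mm, with a slanted black rectangular socket 50 mm deep, 2 to 3 mm larger than the handle, 4 mm walls, its axis leaning 45 degrees from vertical towards the holder's +x (away from the robot). The magnifier slides out along that axis. Origin: on the desk, near the socket's low end, z up
- holder_mouth (a point): centre of the socket's mouth, 57 mm above the desk
- mug: bystander: blue mug, 76 mm diameter, 90 mm tall; origin at the centre of its underside; leave alone
- plant: bystander: small plant in a white pot, 76 mm diameter, about 110 mm tall; origin at the centre of its underside; leave alone
- mouse: bystander: black computer mouse, 105 x 60 x 30 mm; origin at the centre of its underside; leave alone
Not all that is in view belongs to the job. There is more than one size of the medallion; the one meant has the size given above.

How it is judged:
On the way, in this order (a step that is already met when the one before it is completed fails the run):
1. the medallion lies seated in the tray's pocket, red face up, let go, with the magnifier still in its holder (horizontal distance between medallion and tray_pocket below 0.005 m and z of medallion in the frame of tray_pocket below 0.002 m and angle between medallion's own z axis and vertical below 0.1 rad and contact force between the fingers and medallion below 0.1 N and distance between magnifier and holder_mouth below 0.06 m and z of magnifier in the frame of holder below 0.04 m), for 0.3 s.
2. the magnifier is drawn right out of its holder and held by the gripper (z of magnifier in the frame of holder_mouth above 0.003 m and contact force between magnifier and holder below 0.1 N and contact force between the fingers and magnifier above 1 N), for 0.1 s.
At the end, for the whole second after the job is handed in: Medallion in the pocket (5 mm of centre, under 2 mm off the floor), red face up within 0.1 rad. Magnifier gripped, still, touching nothing else, lens level within 12 degrees (either side up), centred over the medallion within 20 mm, 65 to 125 mm above its underside (horizontal distance between medallion and tray_pocket below 0.005 m and z of medallion in the frame of tray_pocket below 0.002 m and angle between medallion's own z axis and vertical below 0.1 rad and angle between the x axis of magnifier and the z axis of tray, either way round below 0.21 rad and horizontal distance between mag_lens and medallion below 0.02 m and z of mag_lens in the frame of medallion between 0.065 and 0.125 m and contact force between the fingers and magnifier above 1 N and contact force between magnifier and holder below 0.1 N and contact force between magnifier and easel below 0.1 N and contact force between magnifier and tray below 0.1 N and contact force between magnifier and mug below 0.1 N and contact force between magnifier and plant below 0.1 N and contact force between magnifier and mouse below 0.1 N and contact force between the fingers and medallion below 0.1 N and linear speed of magnifier below 0.03 m/s); the arm keeps its last pose, push and grip.
It fails at once if the magnifier touches the medallion or the tray (contact force between magnifier and medallion above 0.5 N or contact force between magnifier and tray above 0.5 N).
It fails at once if the mug, plant or mouse is disturbed (moved more than 20 mm) (distance of any of mug, plant, mouse from where it was at the start of the episode above 0.02 m).
It also fails if it takes over 54 s, if anything falls off the work surface, if the arm or the gripper's body presses on something with over 40 N, if the wrist force passes 120 N, or if a joint passes its speed limit or range.

## Working session

There is one attempt and no reset: what is moved stays moved. The work goes in short steps, Python scripts to look and compute and a tool call to move; the robot and the scene stay as the last step left them, time stands still between calls to the robot, and variables do not carry over. Pictures are saved under pics/ and viewed, at most 10 in all, crops included, and the job is handed in when it is done.

Besides the shell and the picture viewer there is one more tool, called after ">>>" by a JSON object that holds its "api" and its "payload", one argument or row to a line. move_arm: Moves the arm, as the interface text tells. Shift numbers are shares of 0.02 m and turn numbers shares of 6 degrees, none past 1 either way. Its arguments: {"type":"object","properties":{"plan":{"type":"array"},"grip_force":{"type":"number"}},"required":["plan"]}

```bash
mkdir -p pics; ls; python3 - <<'E'
from workcell import *
import cv2,pickle
s=observe();print(s)
d={}
for n in("side","top"):
    f=grab_frame(n);d[n]=f;cv2.imwrite(f"pics/{n}0.png",f["color"][:,:,::-1]);print(n,f["intrinsics"],f["position"],f["orientation"])
pickle.dump(d,open("f0.pkl","wb"))
E
```

```text
pics
{'clock': 0.0, 'qpos': array([-1.17422064,  0.52202838, -0.03634098,  1.59999292,  0.02120022,
        1.02109456, -0.11281162]), 'qd': array([ 0.0008962 ,  0.00075293, -0.00031963,  0.00125335, -0.0023208 ,
        0.00017632,  0.00110436]), 'joint_efforts': array([-1.75703855e-03, -9.27100754e+01,  1.97935089e+00, -3.69936204e+01,
        1.78254145e-02,  8.22803500e-03,  6.67732451e-06]), 'position': array([0.28113179, 0.55783026, 0.23072203]), 'tool_rot': array([-3.14045687e+00,  7.43216345e-05,  2.67480703e+00]), 'force': array([ 0.49562461, -0.2030713 ,  1.15740947]), 'moment': array([0.03447864, 0.02602935, 0.01814018]), 'finger_force': 0.0, 'grip_width': 0.08578767717203219}
side [[409.32484676   0.         316.8610211 ]
 [  0.         409.32484676 195.54273008]
 [  0.           0.           1.        ]] [ 0.36001223 -0.72784507  0.63567698] [-2.20479509  0.01707717 -0.33061937]
top [[401.65531333   0.         314.28730373]
 [  0.         401.65531333 200.26752448]
 [  0.           0.           1.        ]] [ 0.52358263 -0.02389381  1.01690199] [-3.07903518e+00  2.51622700e-03 -1.55358779e+00]
```

View pics/side0.png

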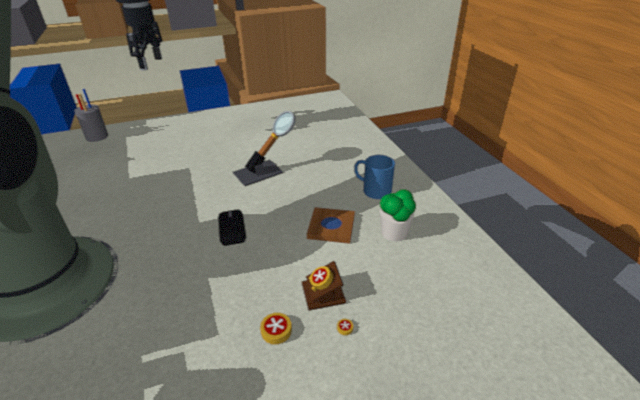

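View pics/top0.png

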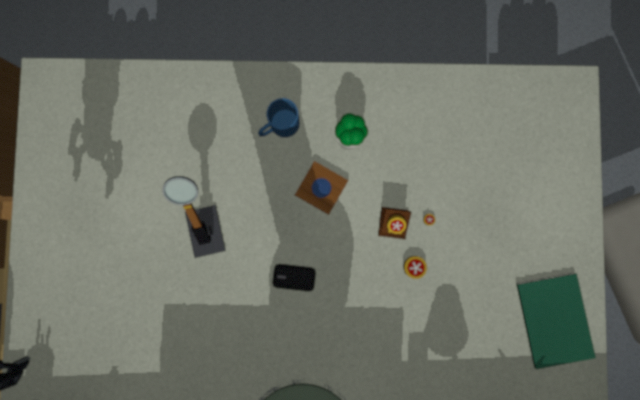

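The side view shows the easel with the medallion at (320,277), two decoy medallions at (277,327) and (345,326), the tray at (331,225), the magnifier lens at (284,124) and its holder at (258,173). In the top view the medallion is at (397,226), the tray at (321,188), the lens at (181,190) and the holder at (206,230).

```bash
cat > h.py <<'E'
import numpy as np,cv2,pickle
from scipy.spatial.transform import Rotation as R
def ray(f,uv):
    d=np.linalg.inv(f["intrinsics"])@np.array([uv[0],uv[1],1.])
    d=R.from_euler("xyz",f["orientation"]).as_matrix()@d
    return np.array(f["position"]),d/np.linalg.norm(d)
def plane(f,uv,z):
    p,d=ray(f,uv);return p+d*(z-p[2])/d[2]
def tri(a,ua,b,ub):
    p,d=ray(a,ua);q,e=ray(b,ub)
    t=np.linalg.lstsq(np.c_[d,-e],q-p,rcond=None)[0]
    x,y=p+t[0]*d,q+t[1]*e
    return (x+y)/2,np.linalg.norm(x-y)
def proj(f,X):
    c=R.from_euler("xyz",f["orientation"]).as_matrix().T@(np.asarray(X)-f["position"])
    c=f["intrinsics"]@c;return c[:2]/c[2]
def blobs(f,lo,hi,roi,amin=15):
    h=cv2.cvtColor(f["color"],cv2.COLOR_RGB2HSV);m=cv2.inRange(h,lo,hi)
    k=np.zeros_like(m);x0,y0,x1,y1=roi;k[y0:y1,x0:x1]=m[y0:y1,x0:x1]
    cs=cv2.findContours(k,cv2.RETR_EXTERNAL,cv2.CHAIN_APPROX_NONE)[0]
    return sorted([c for c in cs if cv2.contourArea(c)>=amin],key=cv2.contourArea)[::-1]
def cen(c):
    m=cv2.moments(c);return np.array([m["m10"]/m["m00"],m["m01"]/m["m00"]])
E
python3 - <<'E'
from h import *
d=pickle.load(open("f0.pkl","rb"));s,t=d["side"],d["top"]
for n,f,roi in(("s",s,(295,255,350,310)),("t",t,(378,205,412,242))):
    for nm,lo,hi in(("red",(170,120,60),(180,255,255)),("red0",(0,150,80),(8,255,255)),("yel",(15,120,80),(35,255,255))):
        for c in blobs(f,lo,hi,roi,8): print(n,nm,cv2.contourArea(c),cen(c).round(1),cv2.boundingRect(c))
for n,f,roi in(("s",s,(310,205,355,245)),("t",t,(295,155,350,215))):
    for c in blobs(f,(100,80,30),(130,255,255),roi,8): print(n,"blue",cv2.contourArea(c),cen(c),cv2.boundingRect(c), plane(f,cen(c),.011))
    for c in blobs(f,(3,80,60),(20,255,255),roi,50):
        b=cv2.minAreaRect(c);print(n,"tray",cv2.contourArea(c),b,[plane(f,p,.016)[:2].round(3) for p in cv2.boxPoints(b)])
def crop(f,x,y,w,h,k):return cv2.resize(f["color"][y:y+h,x:x+w,::-1],(w*k,h*k),interpolation=cv2.INTER_CUBIC)
im=np.zeros((600,800,3),np.uint8)
for (f,x,y),(a,b) in zip(((s,295,255),(t,368,200),(s,228,105),(t,158,170)),((0,0),(0,400),(300,0),(300,400))):
    k=6 if a==0 else 4
    im[a:a+50*6,b:b+396]=crop(f,x,y,66 if k==6 else 99,50 if k==6 else 75,k)
    # ticks every 10px
    for i in range(0,100,10):
        cv2.line(im,(b+i*k,a),(b+i*k,a+6),(0,255,255),1) if i*k<396 else 0
        cv2.line(im,(b,a+i*k),(b+6,a+i*k),(0,255,255),1) if i*k<300 else 0
cv2.imwrite("pics/crop1.png",im)
E
```

```text
s red0 8.5 [317.  279.7] (313, 276, 8, 7)
s yel 426.0 [320.3 278.4] (308, 266, 25, 26)
t yel 304.0 [396.1 225.4] (386, 216, 22, 19)
s blue 152.5 [330.88087432 222.69726776] (321, 217, 20, 12) [ 0.62169565 -0.03452974  0.011     ]
s tray 1273.5 ((331.3175048828125, 224.77980041503906), (43.154518127441406, 32.54479217529297), 5.355824947357178) [array([ 0.553, -0.075]), array([0.596, 0.034]), array([ 0.689, -0.017]), array([ 0.638, -0.12 ])]
t blue 224.5 [320.95100223 187.42835932] (313, 179, 18, 18) [ 0.61916368 -0.03647403  0.011     ]
t tray 1472.0 ((321.1769104003906, 187.31539916992188), (39.319007873535156, 39.56707763671875), 29.74488067626953) [array([0.599, 0.03 ]), array([ 0.687, -0.018]), array([ 0.639, -0.104]), array([ 0.552, -0.056])]
```

View pics/crop1.png

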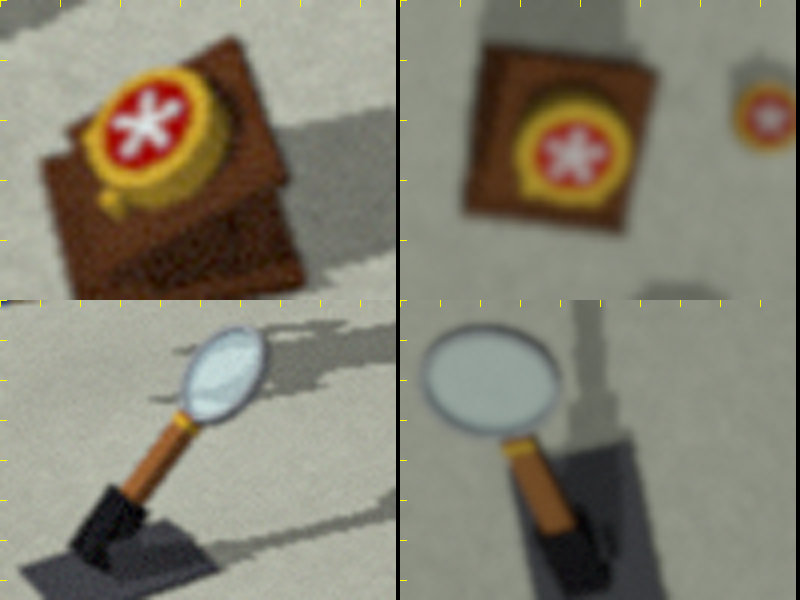

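The crops show the easel with the disc clearly (side ≈(319.3,275.9), top ≈(396.4,225.6)), the lens ellipse at (283.6,123.4)/(180.2,189.6), and the socket mouth near (260,153.5)/(197.5,225).

```bash
cat >> h.py <<'E'
def rel(s,pos,Rt):
    """turn first (units 6deg, tool axes), then shift (units 20mm) in new tool axes"""
    R0=R.from_euler("xyz",s["tool_rot"])
    rv=np.degrees((R0.inv()*Rt).as_rotvec())/6
    d=np.asarray(pos)-s["position"]
    print("turn",rv.round(2),"| shift in new axes",(Rt.inv().apply(d)/.02).round(2),"| shift in old axes",(R0.inv().apply(d)/.02).round(2))
def frame(y,z):
    return R.from_matrix(np.c_[np.cross(y,z),y,z])
E
python3 - <<'E'
from h import *
from workcell import observe
d=pickle.load(open("f0.pkl","rb"));s,t=d["side"],d["top"]
def ell(f,roi,thr):
    x0,y0,x1,y1=roi;h=cv2.cvtColor(f["color"],cv2.COLOR_RGB2HSV)
    return h
# medallion face: red or white inside yellow ring -> fill red mask hull
for f,roi in((s,(305,262,332,290)),(t,(384,214,410,238))):
    h=cv2.cvtColor(f["color"],cv2.COLOR_RGB2HSV);m=(((h[...,0]<10)|(h[...,0]>165))&(h[...,1]>130)&(h[...,2]>120)).astype(np.uint8)
    k=np.zeros_like(m);x0,y0,x1,y1=roi;k[y0:y1,x0:x1]=m[y0:y1,x0:x1]
    p=cv2.findNonZero(k);hu=cv2.convexHull(p);print("red",len(p),cen(hu),cv2.minEnclosingCircle(hu))
    f["med"]=cen(hu)
print("med tri",tri(s,s["med"],t,t["med"]),tri(s,(319.3,275.9),t,(396.4,225.6)))
C=lambda X,Y,k,x,y,ox=0,oy=0:((X-ox+.5)/k-.5+x,(Y-oy+.5)/k-.5+y)
print("easel top-view corners (z=0 for bottom edge)")
a=[C(X,Y,6,368,200,400,0) for X,Y in((488,45),(655,72),(625,235),(465,212))]
for z in(0,.012,.045):
    P=np.array([plane(t,p,z)[:2] for p in a]);print(z,P.round(4).tolist());
    for i,j in((0,1),(3,2),(2,1),(3,0)):
        v=P[j]-P[i];print("  len %.3f ang %.1f"%(np.linalg.norm(v),np.degrees(np.arctan2(v[1],v[0]))))
L,e=tri(s,(283.6,123.4),t,(180.2,189.6));M,e2=tri(s,C(130,196,4,228,105),t,C(557,524,4,158,170,400,300))
K,e3=tri(s,C(186,420,4,228,105,0,300),t,C(519,447,4,158,170,400,300))
print("lens",L,e,"mouth",M,e2,np.linalg.norm(L-M),"collar",K,e3,np.linalg.norm(L-K))
v=L-M;print("az",np.degrees(np.arctan2(v[1],v[0])),"elev",np.degrees(np.arcsin(v[2]/np.linalg.norm(v))))
p=[plane(t,C(X,Y,4,158,170,400,300),.006) for X,Y in((630,440),(665,600))];v=p[0]-p[1];print("plate az",np.degrees(np.arctan2(v[1],v[0])))
for n,uv in(("mug",(283,118)),("plant",(351,130)),("mouse",(294,277))):print(n,plane(t,uv,.06))
E
```

```text
red 72 [319.17908497 275.32287582] ((319.4545593261719, 275.5454406738281), 7.842537879943848)
red 34 [396.36419753 225.38065844] ((396.5, 225.5), 5.700977325439453)
med tri (array([ 0.52800464, -0.21820226,  0.05296086]), np.float64(0.002014566863959079)) (array([ 0.52777548, -0.21860123,  0.0518205 ]), np.float64(0.0026160588372840456))
easel top-view corners (z=0 for bottom edge)
0 [[0.5729, -0.1927], [0.5627, -0.2631], [0.494, -0.2507], [0.5024, -0.1835]]
  len 0.071 ang -98.2
  len 0.068 ang -97.2
  len 0.070 ang -10.3
  len 0.071 ang -7.4
0.012 [[0.5723, -0.1907], [0.5622, -0.2603], [0.4943, -0.248], [0.5027, -0.1816]]
  len 0.070 ang -98.2
  len 0.067 ang -97.2
  len 0.069 ang -10.3
  len 0.070 ang -7.4
0.045 [[0.5707, -0.1852], [0.5609, -0.2525], [0.4953, -0.2407], [0.5034, -0.1764]]
  len 0.068 ang -98.2
  len 0.065 ang -97.2
  len 0.067 ang -10.3
  len 0.068 ang -7.4
lens [0.59831611 0.27748815 0.12843681] 0.0009484925120145534 mouth [0.51975288 0.25771895 0.05928453] 0.0030520276725824105 0.10651309847423862 collar [0.56451677 0.26707205 0.10516982] 0.005556277655324619 0.04233489650956604
az 14.124337070960607 elev 40.48412441205314
plate az 14.158610520338842
mug [0.78151274 0.0586356  0.06      ]
plant [ 0.7548423  -0.10610526  0.06      ]
mouse [0.4013053  0.02427779 0.06      ]
```

```bash
cat > tgt.py <<'E'
from h import *
ps=np.radians(-8.2);c,s_=np.cos(ps),np.sin(ps);S=np.radians(28)
n=np.array([-np.sin(S)*c,-np.sin(S)*s_,np.cos(S)])
face=np.array([.528,-.2184,.0523]);back=face-.014*n
ye=np.array([-s_,c,0]);Re=frame(ye,-n);Rl=frame(ye,[0,0,-1.])
pocket=np.array([.619,-.0368,.011])
E
python3 - <<'E'
from tgt import *
from workcell import observe
s=observe();print(back,n)
rel(s,back+.08*n,Re);rel(s,back+.08*n+[0,0,.1],Re)
E
```

```text
[ 0.53450541 -0.21933744  0.03993873] [-0.46467179  0.06696023  0.88294759]
turn [-0.76 -4.63 -3.03] | shift in new axes [-11.48 -36.66  12.91] | shift in old axes [-27.02 -29.59   6.04]
turn [-0.76 -4.63 -3.03] | shift in new axes [-13.83 -36.66   8.5 ] | shift in old axes [-27.02 -29.6    1.04]
```

>>> {"api": "move_arm", "payload": {
  "plan": [
    [[-0.9, -0.98, 0, 0, 0, 0, 0.5], [-0.9, -0.98, 0, 0, 0, 0, 0.5], [-0.9, -0.98, 0, 0, 0, 0, 0.5], [-0.9, -0.98, 0, 0, 0, 0, 0.5], [-0.9, -0.98, 0, 0, 0, 0, 0.5], [-0.9, -0.98, 0, 0, 0, 0, 0.5], [-0.9, -0.98, 0, 0, 0, 0, 0.5], [-0.9, -0.98, 0, 0, 0, 0, 0.5], [-0.9, -0.98, 0, 0, 0, 0, 0.5], [-0.9, -0.98, 0, 0, 0, 0, 0.5]]
  ],
  "grip_force": 50
}}

```text
clock: 1.1
position: [0.3539, 0.3009, 0.2312]
tool_rot: [-3.141, -0.0, 2.675]
force: [0.4, -0.5, 0.5]
grip_width: 0.0643
finger_force: 0.0
```

>>> {"api": "move_arm", "payload": {
  "plan": [
    [[-0.9, -0.98, 0, 0, 0, 0, 0.5], [-0.9, -0.98, 0, 0, 0, 0, 0.5], [-0.9, -0.98, 0, 0, 0, 0, 0.5], [-0.9, -0.98, 0, 0, 0, 0, 0.5], [-0.9, -0.98, 0, 0, 0, 0, 0.5], [-0.9, -0.98, 0, 0, 0, 0, 0.5], [-0.9, -0.98, 0, 0, 0, 0, 0.5], [-0.9, -0.98, 0, 0, 0, 0, 0.5], [-0.9, -0.98, 0, 0, 0, 0, 0.5], [-0.9, -0.98, 0, 0, 0, 0, 0.5]]
  ]
}}

```text
clock: 2.1
position: [0.4264, 0.045, 0.2313]
tool_rot: [-3.142, -0.0, 2.675]
force: [0.8, -0.8, 0.0]
grip_width: 0.064
finger_force: 0.0
```

>>> {"api": "move_arm", "payload": {
  "plan": [
    [[-0.9, -0.98, 0, 0, 0, 0, 0.5], [-0.9, -0.98, 0, 0, 0, 0, 0.5], [-0.9, -0.98, 0, 0, 0, 0, 0.5], [-0.9, -0.98, 0, 0, 0, 0, 0.5], [0, 0, 0, -0.15, -0.92, -0.6, 0.5], [0, 0, 0, -0.15, -0.92, -0.6, 0.5], [0, 0, 0, -0.15, -0.92, -0.6, 0.5], [0, 0, 0, -0.15, -0.92, -0.6, 0.5], [0, 0, 0, -0.15, -0.92, -0.6, 0.5], [0, 0, 0, 0, 0, 0, 0.5]]
  ]
}}

```text
clock: 3.1
position: [0.4532, -0.0563, 0.2305]
tool_rot: [-3.141, 0.486, 3.0]
force: [-0.1, -1.0, -0.6]
grip_width: 0.0639
finger_force: 0.0
```

```bash
python3 - <<'E'
from tgt import *
from workcell import observe
s=observe();print(s["position"],s["qpos"].round(2))
rel(s,back+.06*n,Re);rel(s,back+.0065*n,Re)
E
```

```text
[ 0.45321748 -0.05628512  0.23046342] [-0.35  0.06  0.28  2.41  0.41  0.21  0.98]
turn [-0.   -0.02  0.01] | shift in new axes [-0.11 -7.49  7.85] | shift in old axes [-0.12 -7.49  7.85]
turn [-0.   -0.02  0.01] | shift in new axes [-0.11 -7.49 10.52] | shift in old axes [-0.12 -7.49 10.52]
```

>>> {"api": "move_arm", "payload": {
  "plan": [
    [[0, -0.75, 0.6, 0, 0, 0, 0.5], [0, -0.75, 0.6, 0, 0, 0, 0.5], [0, -0.75, 0.6, 0, 0, 0, 0.5], [0, -0.75, 0.6, 0, 0, 0, 0.5], [0, -0.75, 0.6, 0, 0, 0, 0.5], [0, -0.75, 0.6, 0, 0, 0, 0.5], [0, -0.75, 0.6, 0, 0, 0, 0.5], [0, -0.75, 0.6, 0, 0, 0, 0.5], [0, -0.75, 0.6, 0, 0, 0, 0.5], [0, -0.75, 0.6, 0, 0, 0, 0.5]]
  ]
}}

```text
clock: 4.1
position: [0.4773, -0.1742, 0.1535]
tool_rot: [-3.12, 0.474, 3.0]
force: [-0.3, -0.9, 0.1]
grip_width: 0.0644
finger_force: 0.0
```

```bash
python3 - <<'E'
from tgt import *
from workcell import observe,grab_frame
s=observe();print(s["position"],s["qpos"].round(2))
rel(s,back+.0065*n,Re)
a,b=grab_frame("side"),grab_frame("top")
im=np.hstack([cv2.resize(f["color"][y:y+100,x:x+100,::-1],(400,400),interpolation=3) for f,x,y in((a,270,210),(b,345,170))])
cv2.imwrite("pics/pre.png",im)
E
```

```text
[ 0.4772775  -0.17422935  0.15349078] [ 0.73  0.37 -0.57  2.33  1.49  0.17  0.22]
turn [-0.2  -0.14  0.02] | shift in new axes [-0.12 -1.82  6.17] | shift in old axes [-0.21 -1.69  6.2 ]
```

View pics/pre.png

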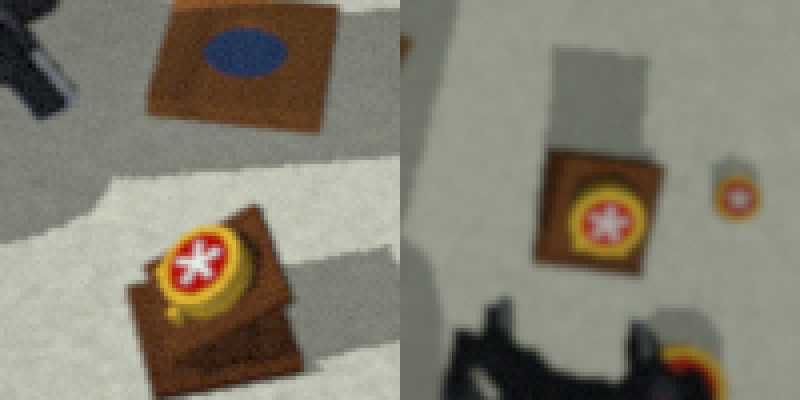

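The side crop shows the finger at upper left and the medallion untouched on the easel. The top crop shows the hand straddling the approach line, with the large decoy below and to its right.

>>> {"api": "move_arm", "payload": {
  "plan": [
    [[0, -0.3, 0.2, -0.05, -0.03, 0, 0.5], [0, -0.3, 0.2, -0.05, -0.03, 0, 0.5], [0, -0.3, 0.3, -0.05, -0.03, 0, 0.5], [0, -0.3, 0.4, -0.05, -0.03, 0, 0.5], [0, -0.3, 0.5, 0, 0, 0, 0.5], [0, -0.2, 0.5, 0, 0, 0, 0.5], [0, 0, 0.5, 0, 0, 0, 0.5], [0, 0, 0.4, 0, 0, 0, 0.5], [0, 0, 0, 0, 0, 0, 0.5], [0, 0, 0, 0, 0, 0, 0.5]]
  ]
}}

```text
clock: 5.2
position: [0.4993, -0.2096, 0.101]
tool_rot: [-3.141, 0.486, 3.005]
force: [0.2, 0.0, -0.6]
grip_width: 0.0642
finger_force: 0.0
```

```bash
python3 - <<'E'
from tgt import *
from workcell import observe
s=observe();print(s["position"],s["qpos"].round(2))
rel(s,back+.0065*n,Re)
E
```

```text
[ 0.49926119 -0.20961504  0.10096226] [ 0.93  0.58 -0.74  2.28  1.89  0.28 -0.02]
turn [ 0.02 -0.03  0.05] | shift in new axes [-0.17 -0.23  3.22] | shift in old axes [-0.18 -0.24  3.22]
```

>>> {"api": "move_arm", "payload": {
  "plan": [
    [[-0.09, -0.12, 0.4, 0, -0.03, 0.05, 0.5], [-0.08, -0.11, 0.4, 0, 0, 0, 0.5], [0, 0, 0.4, 0, 0, 0, 0.5], [0, 0, 0.4, 0, 0, 0, 0.5], [0, 0, 0.4, 0, 0, 0, 0.5], [0, 0, 0.4, 0, 0, 0, 0.5], [0, 0, 0.4, 0, 0, 0, 0.5], [0, 0, 0.4, 0, 0, 0, 0.5], [0, 0, 0, 0, 0, 0, 0.5], [0, 0, 0, 0, 0, 0, 0.5]]
  ]
}}

```text
clock: 6.2
position: [0.5312, -0.2186, 0.0458]
tool_rot: [3.139, 0.489, 2.999]
force: [0.5, 0.1, 0.2]
grip_width: 0.0644
finger_force: 0.0
```

```bash
python3 - <<'E'
from tgt import *
from workcell import observe,grab_frame
s=observe();print(s["position"],s["qpos"].round(2),s["force"])
rel(s,back+.0065*n,Re)
a,b=grab_frame("side"),grab_frame("top")
im=np.hstack([cv2.resize(f["color"][y:y+60,x:x+60,::-1],(400,400),interpolation=3) for f,x,y in((a,290,245),(b,365,190))])
cv2.imwrite("pics/pre2.png",im)
E
```

```text
[ 0.53121981 -0.21862949  0.04576714] [ 0.94  0.77 -0.78  2.22  2.03  0.41 -0.1 ] [0.46660674 0.13015634 0.17158206]
turn [0.03 0.   0.  ] | shift in new axes [-0.01 -0.01  0.01] | shift in old axes [-0.01 -0.01  0.01]
```

View pics/pre2.png

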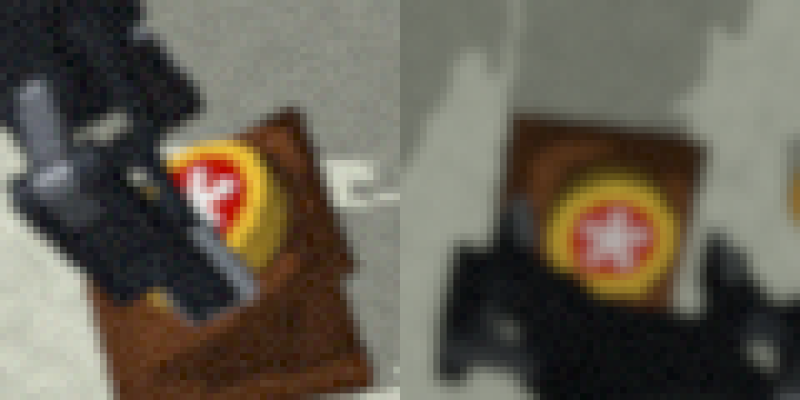

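In the top crop the fingers straddle the disc with clearance on both sides, and it looks roughly centred. I'll close on it now.

>>> {"api": "move_arm", "payload": {
  "plan": [
    [[0, 0, 0, 0, 0, 0, -0.1], [0, 0, 0, 0, 0, 0, -0.3], [0, 0, 0, 0, 0, 0, -0.5], [0, 0, 0, 0, 0, 0, -1], [0, 0, 0, 0, 0, 0, -1], [0, 0, 0, 0, 0, 0, -1], [0, 0, 0, 0, 0, 0, -1], [0, 0, 0, 0, 0, 0, -1], [0, 0, 0, 0, 0, 0, -1], [0, 0, 0, 0, 0, 0, -1]]
  ]
}}

```text
clock: 7.3
position: [0.5313, -0.2188, 0.0465]
tool_rot: [3.14, 0.49, 2.999]
force: [-6.8, 0.5, 12.6]
grip_width: 0.0413
finger_force: 48.5
```

>>> {"api": "move_arm", "payload": {
  "plan": [
    [[0, 0, -0.2, 0, 0, 0, -1], [0, 0, -0.3, 0, 0, 0, -1], [0, 0, -0.4, 0, 0, 0, -1], [0, 0, -0.5, 0, 0, 0, -1], [0, 0, -0.6, 0, 0, 0, -1], [0, 0, -0.6, 0, 0, 0, -1], [0, 0, -0.6, 0, 0, 0, -1], [0, 0, -0.4, 0, 0, 0, -1], [0, 0, 0, 0, 0, 0, -1], [0, 0, 0, 0, 0, 0, -1]]
  ]
}}

```text
clock: 8.3
position: [0.4978, -0.2143, 0.1099]
tool_rot: [3.14, 0.49, 2.999]
force: [0.3, 0.1, -2.5]
grip_width: 0.0409
finger_force: 50.7
```

```bash
python3 - <<'E'
from tgt import *
from workcell import observe,grab_frame
s=observe();print(s["position"],s["qpos"].round(2),s["force"],s["grip_width"])
tp=pocket+[0,0,.08]
rel(s,tp,Rl)
a,b=grab_frame("side"),grab_frame("top")
R0=R.from_euler("xyz",s["tool_rot"])
# expected face centre: 7.5mm behind tcp
X=s["position"]+R0.apply([0,0,-.0075])
print(proj(a,X),proj(b,X))
im=np.zeros((400,800,3),np.uint8)
for i,f in enumerate((a,b)):
    u=proj(f,X).astype(int);print(u)
    im[:,400*i:400*i+400]=cv2.resize(f["color"][u[1]-30:u[1]+30,u[0]-30:u[0]+30,::-1],(400,400),interpolation=3)
cv2.imwrite("pics/held.png",im)
E
```

```text
[ 0.49782345 -0.21431009  0.10992855] [ 0.93  0.55 -0.72  2.28  1.85  0.25  0.01] [ 0.26577436  0.08865314 -2.54820722] 0.04086972058795932
turn [0.02 4.68 0.01] | shift in new axes [-4.73  9.65  0.95] | shift in old axes [-3.74  9.64  3.08]
[299.61544188 253.98605895] [400.19637526 240.03122627]
[299 253]
[400 240]
```

View pics/held.png

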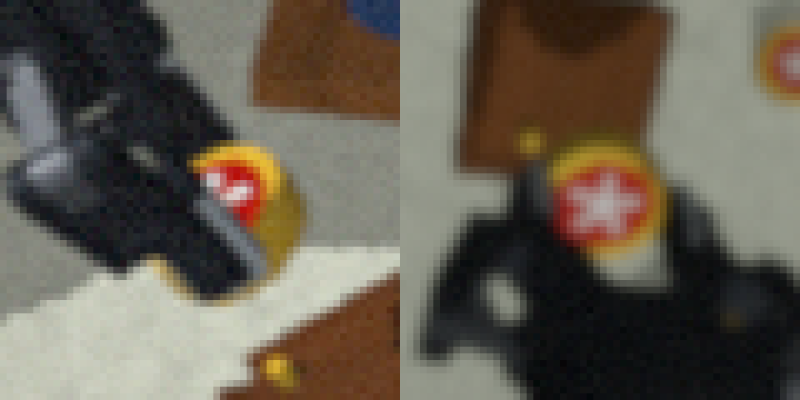

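The disc is held between the pads with the red face outward. The star in the top view is at about (400.0,240.7), against a predicted (400.2,240.0), so it is centred to within about 2 mm.

>>> {"api": "move_arm", "payload": {
  "plan": [
    [[0, 0, -0.3, 0, 0.5, 0, -1], [0, 0, -0.3, 0, 0.5, 0, -1], [0, 0, 0, 0, 0.5, 0, -1], [0, 0, 0, 0, 0.5, 0, -1], [0, 0, 0, 0, 0.5, 0, -1], [0, 0, 0, 0, 0.5, 0, -1], [0, 0, 0, 0, 0.5, 0, -1], [0, 0, 0, 0, 0.5, 0, -1], [0, 0, 0, 0, 0.5, 0, -1], [0, 0, 0, 0, 0.18, 0, -1]]
  ]
}}

```text
clock: 9.4
position: [0.4916, -0.2171, 0.1106]
tool_rot: [-3.133, 0.06, 2.997]
force: [-0.7, -0.3, -1.1]
grip_width: 0.0409
finger_force: 50.8
```

>>> {"api": "move_arm", "payload": {
  "plan": [
    [[-0.2, 0.5, 0, 0, 0, 0, -1], [-0.4, 0.9, 0, 0, 0, 0, -1], [-0.5, 1, 0, 0, 0, 0, -1], [-0.5, 1, 0, 0, 0, 0, -1], [-0.5, 1, 0, 0, 0, 0, -1], [-0.5, 1, 0, 0, 0, 0, -1], [-0.5, 1, 0, 0, 0, 0, -1], [-0.5, 1, 0, 0, 0, 0, -1], [-0.5, 1, 0, 0, 0, 0, -1], [-0.5, 1, 0, 0, 0, 0, -1]]
  ]
}}

```text
clock: 10.4
position: [0.6094, -0.0428, 0.1147]
tool_rot: [-3.132, 0.063, 2.998]
force: [0.0, -0.5, -1.3]
grip_width: 0.0411
finger_force: 50.8
```

```bash
cat > look.py <<'E'
from tgt import *
from workcell import observe,grab_frame
import sys
s=observe();print(s["position"],s["tool_rot"],s["qpos"].round(2),s["force"],s["grip_width"])
rel(s,pocket+[0,0,.0065],Rl)
a,b=grab_frame("side"),grab_frame("top")
X=s["position"]+[0,0,.0075]
for n_,f in(("side",a),("top",b)):
    u=proj(f,X);x,y=u.astype(int)
    h=cv2.cvtColor(f["color"],cv2.COLOR_RGB2HSV);m=(((h[...,0]<10)|(h[...,0]>165))&(h[...,1]>150)&(h[...,2]>110)).astype(np.uint8)
    k=np.zeros_like(m);k[y-12:y+12,x-12:x+12]=m[y-12:y+12,x-12:x+12]
    p=cv2.findNonZero(k)
    if p is not None:
        c=cen(cv2.convexHull(p));print(n_,"expected",u.round(1),"red",len(p),c.round(1),"at",plane(f,c,X[2]).round(4))
im=np.zeros((400,800,3),np.uint8)
for i,f in enumerate((a,b)):
    u=proj(f,X).astype(int)
    im[:,400*i:400*i+400]=cv2.resize(f["color"][u[1]-30:u[1]+30,u[0]-30:u[0]+30,::-1],(400,400),interpolation=3)
cv2.imwrite("pics/"+sys.argv[1]+".png",im)
E
python3 look.py level
```

```text
[ 0.60938322 -0.04279422  0.11471224] [-3.13181895  0.06277177  2.99830244] [ 0.51  0.74 -0.82  1.76  0.73  0.9   0.8 ] [ 0.04801178 -0.4939298  -1.28853603] 0.041145411233303966
turn [-0.09  0.6  -0.  ] | shift in new axes [-0.43  0.37  4.86] | shift in old axes [-0.13  0.41  4.87]Traceback (most recent call last):
  File "look.py", line 14, in <module>
    c=cen(cv2.convexHull(p));print(n_,"expected",u.round(1),"red",len(p),c.round(1),"at",plane(f,c,X[2]).round(4))
  File "h.py", line 23, in cen
    m=cv2.moments(c);return np.array([m["m10"]/m["m00"],m["m01"]/m["m00"]])
                                      ~~~~~~~~^~~~~~~~~
ZeroDivisionError: float division by zero
```

Rotation still to make up: turn [-0.09, 0.6], then descend to about 40 mm above contact. I'll level first.

>>> {"api": "move_arm", "payload": {
  "plan": [
    [[0, 0, 0, -0.05, 0.3, 0, -1], [0, 0, 0, -0.04, 0.3, 0, -1], [-0.2, 0.2, 0.5, 0, 0, 0, -1], [-0.23, 0.17, 0.5, 0, 0, 0, -1], [0, 0, 0.5, 0, 0, 0, -1], [0, 0, 0.5, 0, 0, 0, -1], [0, 0, 0.5, 0, 0, 0, -1], [0, 0, 0.5, 0, 0, 0, -1], [0, 0, 0, 0, 0, 0, -1], [0, 0, 0, 0, 0, 0, -1]]
  ]
}}

```text
clock: 11.5
position: [0.6186, -0.0382, 0.0549]
tool_rot: [-3.141, -0.001, 2.997]
force: [0.2, 0.3, -0.7]
grip_width: 0.0409
finger_force: 50.9
```

```bash
sed -i 's/if p is not None:/if p is not None and len(p)>6:/' look.py; python3 look.py level
```

```text
[ 0.61862181 -0.03823238  0.05487146] [-3.14132499e+00 -1.14163557e-03  2.99747406e+00] [ 0.47  0.86 -0.78  1.71  0.75  0.9   0.8 ] [ 0.21444757  0.33795883 -0.74320414] 0.04087367593415862
turn [-0.   -0.01 -0.01] | shift in new axes [-0.01  0.07  1.87] | shift in old axes [-0.01  0.07  1.87]
```

View pics/level.png

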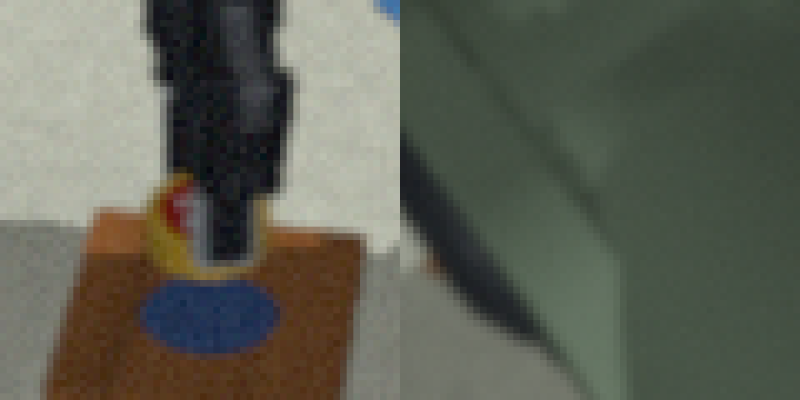

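The side view shows the disc level under the fingers with red up. Its gold edge spans 145–272 in the crop and the pocket ellipse 140–280. The arm hides the top view.

```bash
python3 - <<'E'
from tgt import *
from workcell import observe,grab_frame
s=observe();f=grab_frame("side");T=s["position"]
u0=proj(f,T+[0,0,.0075]).astype(int)
h=cv2.cvtColor(f["color"],cv2.COLOR_RGB2HSV)
x,y=u0
m=cv2.inRange(h,(18,130,60),(35,255,255))
for r in range(y-8,y+15):
    c=np.where(m[r,x-20:x+20])[0]
    if len(c):print(r,c.min()+x-20,c.max()+x-20)
for dz in(.0075,-.0065):
    c=T+[0,0,dz];print("centre",proj(f,c).round(1))
    a=np.linspace(0,6.28,100);P=np.array([proj(f,c+.022*np.array([np.cos(t),np.sin(t),0])) for t in a]);print("extent u",P[:,0].min().round(1),P[:,0].max().round(1),"v",P[:,1].min().round(1),P[:,1].max().round(1))
b=blobs(f,(100,80,30),(130,255,255),(x-25,y-5,x+25,y+40),20)
for q in b: print("blue bbox",cv2.boundingRect(q),cen(q),)
P=np.array([proj(f,pocket+.025*np.array([np.cos(t),np.sin(t),0.])) for t in a]);print("pocket pred u",P[:,0].min(),P[:,0].max(),P[:,1].min(),P[:,1].max())
P=np.array([proj(f,pocket+[0,0,.005]+.025*np.array([np.cos(t),np.sin(t),0.])) for t in a]);print("pocket rim pred u",P[:,0].min(),P[:,0].max(),P[:,1].min(),P[:,1].max())
print(proj(f,T+[.01,0,0])-proj(f,T),proj(f,T+[0,.01,0])-proj(f,T),proj(f,T+[0,0,.01])-proj(f,T))
E
```

```text
201 326 327
202 326 328
203 325 326
204 324 324
206 323 323
207 322 323
208 322 323
209 322 324
210 322 340
211 322 340
212 322 340
213 323 339
214 323 339
215 322 328
216 326 337
centre [330.4 206.5]
extent u 320.7 340.1 v 200.7 212.6
centre [330.4 211.3]
extent u 320.8 340.0 v 205.5 217.4
blue bbox (321, 218, 20, 11) [330.85649718 222.90734463]
pocket pred u 319.53433893343924 340.77684743343445 216.80363302863796 230.5555376152321
pocket rim pred u 319.5062333785426 340.8142250079333 215.18767761069046 228.913722471025
[ 4.08542366 -0.93121141] [-1.51649713 -2.51920865] [ 0.01092124 -3.45638525]
```

Disc and pocket show the same offset in u (about +0.7 px), so they are aligned. I'll lower it.

>>> {"api": "move_arm", "payload": {
  "plan": [
    [[0, 0.04, 0.3, 0, 0, 0, -1], [0, 0.03, 0.3, 0, 0, 0, -1], [0, 0, 0.3, 0, 0, 0, -1], [0, 0, 0.3, 0, 0, 0, -1], [0, 0, 0.2, 0, 0, 0, -1], [0, 0, 0.15, 0, 0, 0, -1], [0, 0, 0.1, 0, 0, 0, -1], [0, 0, 0.05, 0, 0, 0, -1], [0, 0, 0, 0, 0, 0, -1], [0, 0, 0, 0, 0, 0, -1]]
  ]
}}

```text
clock: 12.65
position: [0.6189, -0.0369, 0.0211]
tool_rot: [-3.141, -0.001, 2.997]
force: [-0.2, -0.0, -1.7]
grip_width: 0.0408
finger_force: 50.9
```

>>> {"api": "move_arm", "payload": {
  "plan": [
    [[0, 0, 0.05, 0, 0, 0, -1], [0, 0, 0.05, 0, 0, 0, -1], [0, 0, 0.05, 0, 0, 0, -1], [0, 0, 0, 0, 0, 0, -1], [0, 0, 0, 0, 0, 0, -1], [0, 0, 0, 0, 0, 0, -1], [0, 0, 0, 0, 0, 0, -1], [0, 0, 0, 0, 0, 0, -1], [0, 0, 0, 0, 0, 0, -1], [0, 0, 0, 0, 0, 0, -1]]
  ]
}}

```text
clock: 13.65
position: [0.619, -0.037, 0.0183]
tool_rot: [-3.141, -0.0, 2.997]
force: [-1.8, -1.1, 6.8]
grip_width: 0.0409
finger_force: 51.7
```

>>> {"api": "move_arm", "payload": {
  "plan": [
    [[0, 0, 0, 0, 0, 0, 0.1], [0, 0, 0, 0, 0, 0, 0.2], [0, 0, 0, 0, 0, 0, 0.3], [0, 0, 0, 0, 0, 0, 0.4], [0, 0, 0, 0, 0, 0, 0.4], [0, 0, -0.2, 0, 0, 0, 0.4], [0, 0, -0.5, 0, 0, 0, 0.4], [0, 0, -0.8, 0, 0, 0, 0.4], [0, 0, -1, 0, 0, 0, 0.4], [0, 0, -1, 0, 0, 0, 0.4]]
  ]
}}

```text
clock: 14.65
position: [0.6191, -0.0368, 0.0903]
tool_rot: [-3.141, -0.0, 2.998]
force: [1.1, -0.5, 1.3]
grip_width: 0.0597
finger_force: 0.0
```

>>> {"api": "move_arm", "payload": {
  "plan": [
    [[0.3, 0, -1, 0, 0, 0, 0], [0.5, 0, -1, 0, 0, 0, 0], [0.5, 0.5, -1, 0, 0, 0, 0], [0.5, 1, -0.5, 0, 0, 0, 0], [0.5, 1, 0, 0, 0, 0, 0], [0.5, 1, 0, 0, 0, 0, 0], [0.5, 1, 0, 0, 0, 0, 0], [0.5, 1, 0, 0, 0, 0, 0], [0.5, 1, 0, 0, 0, 0, 0], [0.5, 1, 0, 0, 0, 0, 0]]
  ]
}}

```text
clock: 15.65
position: [0.5453, 0.1263, 0.1596]
tool_rot: [-3.141, 0.0, 2.998]
force: [0.6, 0.1, -0.6]
grip_width: 0.0428
finger_force: 0.0
```

```bash
python3 - <<'E'
from tgt import *
from workcell import observe,grab_frame
s=observe();print(s["position"],s["tool_rot"],s["qpos"].round(2))
a,b=grab_frame("side"),grab_frame("top")
pickle.dump((a,b),open("f1.pkl","wb"))
for n_,f in(("side",a),("top",b)):
    x,y=proj(f,pocket+[0,0,.014]).astype(int);print(n_,"pred",proj(f,pocket+[0,0,.014]))
    h=cv2.cvtColor(f["color"],cv2.COLOR_RGB2HSV)
    m=((h[...,0]<10)|(h[...,0]>165))&(h[...,1]>150)&(h[...,2]>110);k=np.zeros(m.shape,np.uint8);k[y-12:y+12,x-12:x+12]=m[y-12:y+12,x-12:x+12]
    p=cv2.findNonZero(k)
    if p is not None and len(p)>6:c=cen(cv2.convexHull(p));print(c,plane(f,c,.025))
az=np.radians(14.1);cc,ss=np.cos(az),np.sin(az);q=.70711
zm=np.array([q*cc,q*ss,q]);xm=np.array([q*cc,q*ss,-q]);ym=np.cross(zm,xm)
grip=np.array([.5496,.2653,.081]);
for yy in(ym,-ym):
    Rm=frame(yy,xm);print(grip,"TCP target",grip+.019*xm);rel(s,grip+.019*xm-.09*xm,Rm)
im=np.hstack([cv2.resize(f["color"][y:y+w*3//4,x:x+w,::-1],(400,300),interpolation=3) for f,x,y,w in((a,295,190,72),(b,285,160,72))])
im2=np.hstack([cv2.resize(f["color"][y:y+75,x:x+100,::-1],(400,300),interpolation=3) for f,x,y in((a,228,105),(b,158,170))])
cv2.imwrite("pics/seat.png",np.vstack([im,im2]))
E
```

```text
[0.54531875 0.1262538  0.15957493] [-3.14127986e+00  3.18499446e-04  2.99753816e+00] [ 0.28  0.65 -0.89  1.81  0.61  0.98  0.56]
side pred [330.15941721 218.94929846]
top pred [321.1606813  186.96318928]
[0.5496 0.2653 0.081 ] TCP target [0.56263032 0.26857299 0.06756491]
turn [-1.47 -7.4  -3.53] | shift in new axes [1.43 6.69 0.57] | shift in old axes [3.11 5.96 1.42]
[0.5496 0.2653 0.081 ] TCP target [0.56263032 0.26857299 0.06756491]
turn [-10.13   2.01  24.47] | shift in new axes [-1.43 -6.69  0.57] | shift in old axes [3.11 5.96 1.42]
```

View pics/seat.png

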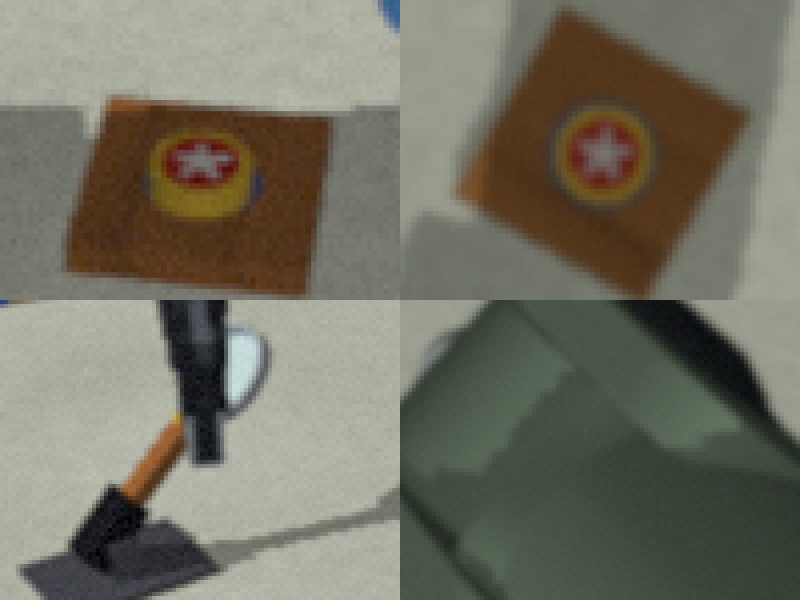

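The medallion is seated and centred: star in the top view at about (321.1,187.5), against a predicted (321.2,187.0). The magnifier is still in its holder. Next I tilt the tool for it.

>>> {"api": "move_arm", "payload": {
  "plan": [
    [[0.3, 0, 0, -0.16, -0.82, -0.39, -0.15], [0.3, 0, 0, -0.16, -0.82, -0.39, -0.15], [0.3, 0, 0, -0.16, -0.82, -0.39, -0.15], [0.3, 0, 0, -0.16, -0.82, -0.39, -0.15], [0, 0, 0, -0.16, -0.82, -0.39, -0.15], [0, 0, 0, -0.16, -0.82, -0.39, -0.15], [0, 0, 0, -0.16, -0.82, -0.39, -0.15], [0, 0, 0, -0.16, -0.82, -0.39, -0.15], [0, 0, 0, -0.16, -0.82, -0.39, -0.15], [0, 0, 0, 0, 0, 0, -0.15]]
  ]
}}

```text
clock: 16.75
position: [0.5253, 0.1178, 0.1531]
tool_rot: [-3.135, 0.644, -2.975]
force: [-0.8, -0.8, -0.7]
grip_width: 0.036
finger_force: 0.0
```

```bash
cat > mag.py <<'E'
from tgt import *
from workcell import observe,grab_frame
az=np.radians(14.1);cc,ss=np.cos(az),np.sin(az);q=.70711
zm=np.array([q*cc,q*ss,q]);xm=np.array([q*cc,q*ss,-q]);ym=np.cross(zm,xm)
Rm=frame(ym,xm);grip=np.array([.5496,.2653,.081]);T=grip+.019*xm
E
python3 - <<'E'
from mag import *
s=observe();print(s["position"],s["tool_rot"],s["qpos"].round(2))
rel(s,T-.08*xm,Rm)
E
```

```text
[0.52525307 0.11782075 0.15310098] [-3.13503084  0.64408588 -2.97496232] [ 0.18  0.46 -0.75  2.39  2.08  0.53 -0.66]
turn [-0.56 -1.35 -0.57] | shift in new axes [0.44 6.86 1.6 ] | shift in old axes [0.65 6.91 1.28]
```

>>> {"api": "move_arm", "payload": {
  "plan": [
    [[0.0, 0.7, 0.1, 0, -0.1, -0.05, -0.15], [0, 0.7, 0.1, 0, -0.1, -0.05, -0.15], [0, 0.7, 0.1, -0.05, -0.1, -0.05, -0.15], [0, 0.7, 0.1, -0.05, -0.1, -0.05, -0.15], [0, 0.7, 0.1, -0.05, -0.1, -0.05, -0.15], [0, 0.7, 0.1, -0.05, -0.15, -0.05, -0.15], [0, 0.7, 0.1, -0.1, -0.15, -0.1, -0.15], [0, 0.7, 0.1, -0.1, -0.15, -0.1, -0.15], [0, 0.7, 0.1, -0.1, -0.2, -0.1, -0.15], [0, 0.5, 0.1, -0.1, -0.2, 0, -0.15]]
  ]
}}

```text
clock: 17.75
position: [0.5128, 0.2539, 0.1367]
tool_rot: [-3.141, 0.781, -2.894]
force: [-0.2, -0.6, 0.1]
grip_width: 0.0364
finger_force: 0.0
```

```bash
python3 - <<'E'
from mag import *
s=observe();print(s["position"],s["tool_rot"],s["qpos"].round(2))
rel(s,T-.06*xm,Rm)
E
```

```text
[0.512802   0.25389565 0.13670664] [-3.1407934   0.78108305 -2.89376268] [-0.09  0.64 -0.85  2.39  2.14  0.92 -0.86]
turn [ 0.   -0.04  0.01] | shift in new axes [0.61 0.1  1.28] | shift in old axes [0.6  0.11 1.28]
```

```bash
python3 - <<'E'
from mag import *
d=pickle.load(open("f0.pkl","rb"));N=[];P=[]
for n_,roi in(("side",(255,115,285,160)),("top",(178,200,205,232))):
    f=d[n_];b=blobs(f,(5,110,60),(20,255,255),roi,10)[0]
    m=np.zeros(f["color"].shape[:2],np.uint8);cv2.drawContours(m,[b],-1,1,-1)
    p=cv2.findNonZero(m).reshape(-1,2).astype(np.float32)
    vx,vy,x,y=cv2.fitLine(p,cv2.DIST_L2,0,.01,.01).ravel();print(n_,len(p),vx,vy,x,y)
    r1=ray(f,(x,y))[1];r2=ray(f,(x+10*vx,y+10*vy))[1];k=np.cross(r1,r2);k/=np.linalg.norm(k);N.append(k);P.append(np.array(f["position"]))
v=np.cross(*N);v/=np.linalg.norm(v);v*=np.sign(v[2])
A=np.array([N[0],N[1],zm]);p=np.linalg.solve(A,[N[0]@P[0],N[1]@P[1],zm@grip])
print("dir",v,"az",np.degrees(np.arctan2(v[1],v[0])),"el",np.degrees(np.arcsin(v[2])),"pt at grip",p,"offset xm,ym",(p-grip)@xm,(p-grip)@ym)
E
```

```text
side 145 0.6093919 -0.79286915 267.09656 144.91724
top 180 0.4412787 0.8973701 192.92223 217.67223
dir [0.7298673  0.19425095 0.65540849] az 14.903539561010163 el 40.95063125193939 pt at grip [0.54920807 0.26829813 0.08064973] offset xm,ym 0.000495359144194267 0.0030033055155218326
```

>>> {"api": "move_arm", "payload": {
  "plan": [
    [[0.3, 0.1, 0.2, 0, -0.04, 0, -0.15], [0.3, 0.1, 0.4, 0, 0, 0, -0.15], [0, 0, 0.5, 0, 0, 0, -0.15], [0, 0, 0.5, 0, 0, 0, -0.15], [0, 0, 0.5, 0, 0, 0, -0.15], [0, 0, 0.5, 0, 0, 0, -0.15], [0, 0, 0.5, 0, 0, 0, -0.15], [0, 0, 0.5, 0, 0, 0, -0.15], [0, 0, 0.4, 0, 0, 0, -0.15], [0, 0, 0.2, 0, 0, 0, -0.15]]
  ]
}}

```text
clock: 18.75
position: [0.5609, 0.271, 0.0679]
tool_rot: [3.138, 0.786, -2.894]
force: [-1.3, -0.3, -0.4]
grip_width: 0.0364
finger_force: 0.0
```

```bash
python3 - <<'E'
from mag import *
s=observe();print(s["position"],s["tool_rot"],s["qpos"].round(2),s["force"])
rel(s,T,Rm)
a,b=grab_frame("side"),grab_frame("top")
g=grip
im=np.hstack([cv2.resize(f["color"][y-40:y+40,x-40:x+40,::-1],(400,400),interpolation=3) for f in(a,b) for x,y in [proj(f,g).astype(int)]])
cv2.imwrite("pics/mag.png",im)
E
```

```text
[0.56090229 0.27097461 0.06793082] [ 3.13782602  0.78625318 -2.89403429] [-0.11  0.85 -0.78  2.29  2.3   0.99 -0.86] [-1.2681791  -0.3061009  -0.38602874]
turn [0.05 0.01 0.01] | shift in new axes [-0.03 -0.14  0.05] | shift in old axes [-0.03 -0.14  0.05]
```

View pics/mag.png

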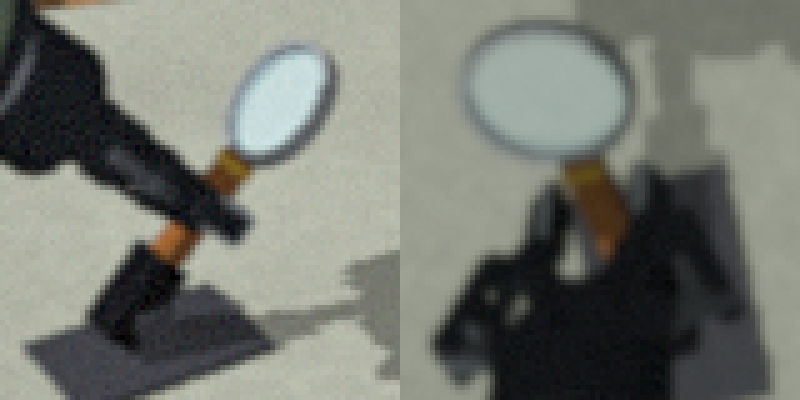

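The handle lies between the fingers, which cross it just above the socket. It sits slightly nearer the right finger, so I shift the tool a little to -y and close.

>>> {"api": "move_arm", "payload": {
  "plan": [
    [[0, -0.08, 0, 0, 0, 0, -0.15], [0, 0, 0, 0, 0, 0, -0.15], [0, 0, 0, 0, 0, 0, -0.35], [0, 0, 0, 0, 0, 0, -0.5], [0, 0, 0, 0, 0, 0, -1], [0, 0, 0, 0, 0, 0, -1], [0, 0, 0, 0, 0, 0, -1], [0, 0, 0, 0, 0, 0, -1], [0, 0, 0, 0, 0, 0, -1], [0, 0, 0, 0, 0, 0, -1]]
  ],
  "grip_force": 60
}}

```text
clock: 19.85
position: [0.5609, 0.2694, 0.0688]
tool_rot: [3.138, 0.787, -2.894]
force: [-1.8, -1.5, 5.5]
grip_width: 0.0169
finger_force: 59.0
```

>>> {"api": "move_arm", "payload": {
  "plan": [
    [[-0.1, 0, 0, 0, 0, 0, -1], [-0.2, 0, 0, 0, 0, 0, -1], [-0.2, 0, 0, 0, 0, 0, -1], [-0.2, 0, 0, 0, 0, 0, -1], [-0.2, 0, 0, 0, 0, 0, -1], [-0.2, 0, 0, 0, 0, 0, -1], [-0.2, 0, 0, 0, 0, 0, -1], [-0.2, 0, 0, 0, 0, 0, -1], [-0.2, 0, 0, 0, 0, 0, -1], [-0.2, 0, 0, 0, 0, 0, -1]]
  ]
}}

```text
clock: 20.85
position: [0.5871, 0.2761, 0.0958]
tool_rot: [3.138, 0.787, -2.894]
force: [0.3, 0.0, -1.2]
grip_width: 0.0168
finger_force: 58.4
```

>>> {"api": "move_arm", "payload": {
  "plan": [
    [[-0.2, 0, 0, 0, 0, 0, -1], [-0.2, 0, 0, 0, 0, 0, -1], [-0.2, 0, 0, 0, 0, 0, -1], [-0.3, 0, 0, 0, 0, 0, -1], [-0.3, 0, 0, 0, 0, 0, -1], [-0.3, 0, 0, 0, 0, 0, -1], [-0.4, 0, 0, 0, 0, 0, -1], [-0.4, 0, 0, 0, 0, 0, -1], [-0.4, 0, 0, 0, 0, 0, -1], [-0.3, 0, 0, 0, 0, 0, -1]]
  ]
}}

```text
clock: 21.85
position: [0.6286, 0.2866, 0.1388]
tool_rot: [3.138, 0.787, -2.894]
force: [-0.3, 0.1, -1.1]
grip_width: 0.0169
finger_force: 58.4
```

```bash
cat > fin.py <<'E'
from mag import *
s=observe();print(s["position"],s["tool_rot"],s["qpos"].round(2),s["force"],s["grip_width"])
# final: tool down, tool x = -handle dir; handle dir azimuth
phi=np.radians(0.);hd=np.array([np.cos(phi),np.sin(phi),0])
Rf=frame(np.cross(hd,[0,0,-1.]),[0,0,-1.])
Pf=pocket+[0,0,.097]-.071*hd+[0,0,-.019]
rel(s,Pf,Rf);print("final TCP",Pf)
E
python3 fin.py
```

```text
[0.62858545 0.28659765 0.13877483] [ 3.13768028  0.78730587 -2.89383568] [-0.08  0.7  -0.74  2.12  2.11  0.74 -0.64] [-0.29395195  0.11111141 -1.1215706 ] 0.016862031285850388
turn [0.97 7.47 2.26] | shift in new axes [  4.03 -16.17   2.49] | shift in old axes [  7.32 -14.67  -3.88]
final TCP [ 0.548  -0.0368  0.089 ]
```

>>> {"api": "move_arm", "payload": {
  "plan": [
    [[-0.4, 0, -0.4, 0.1, 0.75, 0.23, -1], [-0.4, 0, -0.4, 0.1, 0.75, 0.23, -1], [-0.4, 0, -0.4, 0.1, 0.75, 0.23, -1], [0, 0, 0, 0.1, 0.75, 0.23, -1], [0, 0, 0, 0.1, 0.75, 0.23, -1], [0, 0, 0, 0.1, 0.75, 0.23, -1], [0, 0, 0, 0.1, 0.75, 0.23, -1], [0, 0, 0, 0.1, 0.75, 0.23, -1], [0, 0, 0, 0.1, 0.75, 0.22, -1], [0, 0, 0, 0.07, 0.72, 0.2, -1]]
  ]
}}

```text
clock: 22.85
position: [0.6306, 0.2832, 0.1644]
tool_rot: [-3.139, 0.045, -3.133]
force: [0.3, -1.0, -2.4]
grip_width: 0.0168
finger_force: 58.6
```

```bash
python3 fin.py
```

```text
[0.63059402 0.28324363 0.16438143] [-3.13861412  0.04520883 -3.13261573] [-0.04  0.8  -0.82  1.48  0.66  1.11  0.59] [ 0.27844534 -0.96685426 -2.36823084] 0.016759276510181616
turn [-0.03  0.43  0.09] | shift in new axes [  4.13 -16.     3.77] | shift in old axes [  4.44 -15.95   3.62]
final TCP [ 0.548  -0.0368  0.089 ]
```

>>> {"api": "move_arm", "payload": {
  "plan": [
    [[0.5, -0.3, 0, 0, 0.2, 0.05, -1], [0.6, -0.6, 0, 0, 0.2, 0.04, -1], [0.6, -0.9, 0, 0, 0, 0, -1], [0.6, -0.9, 0, 0, 0, 0, -1], [0.5, -0.9, 0, 0, 0, 0, -1], [0.5, -0.9, 0, 0, 0, 0, -1], [0.5, -0.9, 0, 0, 0, 0, -1], [0.4, -0.9, 0, 0, 0, 0, -1], [0, -0.9, 0, 0, 0, 0, -1], [0, -0.9, 0, 0, 0, 0, -1]]
  ]
}}

```text
clock: 23.85
position: [0.5453, 0.1192, 0.1636]
tool_rot: [-3.137, 0.007, -3.141]
force: [0.3, -0.1, -1.6]
grip_width: 0.0171
finger_force: 58.8
```

>>> {"api": "move_arm", "payload": {
  "plan": [
    [[0, -0.9, 0, 0, 0, 0, -1], [0, -0.9, 0, 0, 0, 0, -1], [0, -0.9, 0, 0, 0, 0, -1], [0, -0.9, 0, 0, 0, 0, -1], [0, -0.9, 0, 0, 0, 0, -1], [0, -0.9, 0, 0, 0, 0, -1], [0, -0.9, 0, 0, 0, 0, -1], [0, -0.7, 0, 0, 0, 0, -1], [0, -0.4, 0, 0, 0, 0, -1], [0, 0, 0, 0, 0, 0, -1]]
  ]
}}

```text
clock: 24.85
position: [0.5462, -0.0282, 0.1638]
tool_rot: [-3.137, 0.007, 3.14]
force: [0.0, 0.4, -1.8]
grip_width: 0.0172
finger_force: 58.8
```

```bash
python3 fin.py
```

```text
[ 0.54615231 -0.02818278  0.16384719] [-3.13748582  0.00652565  3.14013874] [ 0.56  0.62 -0.88  1.85  0.59  0.95  0.98] [ 0.00572239  0.44544631 -1.81527859] 0.017248331941812616
turn [-0.04  0.06 -0.01] | shift in new axes [-0.09 -0.43  3.74] | shift in old axes [-0.07 -0.42  3.74]
final TCP [ 0.548  -0.0368  0.089 ]
```

>>> {"api": "move_arm", "payload": {
  "plan": [
    [[0, -0.2, 0.2, 0, 0.06, 0, -1], [0, -0.2, 0.3, -0.04, 0, 0, -1], [0, 0, 0.4, 0, 0, 0, -1], [0, 0, 0.4, 0, 0, 0, -1], [0, 0, 0.4, 0, 0, 0, -1], [0, 0, 0.4, 0, 0, 0, -1], [0, 0, 0.3, 0, 0, 0, -1], [0, 0, 0.1, 0, 0, 0, -1], [0, 0, 0, 0, 0, 0, -1], [0, 0, 0, 0, 0, 0, -1]]
  ]
}}

```text
clock: 25.85
position: [0.5467, -0.035, 0.1141]
tool_rot: [3.141, 0.001, 3.141]
force: [0.4, -0.1, -1.1]
grip_width: 0.017
finger_force: 58.8
```

```bash
python3 fin.py; python3 - <<'E'
from mag import *
s=observe();a,b=grab_frame("side"),grab_frame("top")
pickle.dump((a,b),open("f2.pkl","wb"))
R0=R.from_euler("xyz",s["tool_rot"]);L=s["position"]+R0.apply([-.071,0,-.019]);print("pred lens",L)
im=[]
for f in(a,b):
    u=proj(f,L);x,y=u.astype(int);print(u,x,y)
    th=np.linspace(0,6.28,60);c=f["color"][y-50:y+50,x-50:x+50,::-1].copy();c=cv2.resize(c,(400,400),interpolation=3)
    P=np.array([proj(f,L+.038*np.array([np.cos(t),np.sin(t),0])) for t in th]);Q=((P-[x-50,y-50]+.5)*4-.5).astype(int)
    for q_ in Q: cv2.circle(c,tuple(int(v) for v in q_),1,(0,0,255),-1)
    im.append(c)
cv2.imwrite("pics/final.png",np.hstack(im))
E
```

```text
[ 0.54672714 -0.03504753  0.11408443] [3.14097461e+00 5.67197630e-04 3.14142285e+00] [ 0.54  0.69 -0.83  1.87  0.66  0.88  0.95] [ 0.36689518 -0.07622105 -1.14424229] 0.017021491466312242
turn [ 0.01  0.01 -0.  ] | shift in new axes [-0.06 -0.09  1.25] | shift in old axes [-0.06 -0.09  1.25]
final TCP [ 0.548  -0.0368  0.089 ]
pred lens [ 0.61771635 -0.03507133  0.13312469]
[329.43808377 180.34863698] 329 180
[321.08168517 182.85339537] 321 182
```

View pics/final.png

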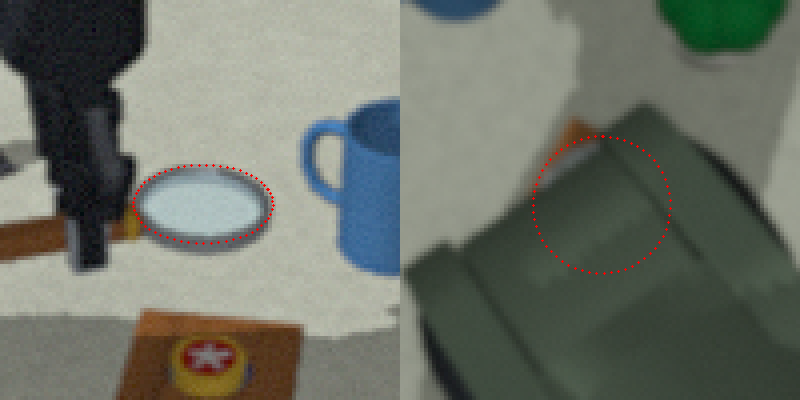

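The lens rim lies on the predicted ellipse (centre at side ≈(330,181)), level and above the medallion. Everything else is clear of it. I'll lower the last 24 mm.

>>> {"api": "move_arm", "payload": {
  "plan": [
    [[-0.06, -0.09, 0.1, 0, 0, 0, -1], [0, 0, 0.2, 0, 0, 0, -1], [0, 0, 0.3, 0, 0, 0, -1], [0, 0, 0.3, 0, 0, 0, -1], [0, 0, 0.2, 0, 0, 0, -1], [0, 0, 0.1, 0, 0, 0, -1], [0, 0, 0, 0, 0, 0, -1], [0, 0, 0, 0, 0, 0, -1], [0, 0, 0, 0, 0, 0, -1], [0, 0, 0, 0, 0, 0, -1]]
  ]
}}

```text
clock: 26.95
position: [0.5479, -0.0369, 0.09]
tool_rot: [3.141, 0.001, 3.141]
force: [0.1, 0.5, -2.2]
grip_width: 0.0171
finger_force: 58.8
```

```bash
python3 fin.py; python3 -c "
from workcell import *
print(observe()['qd'].round(4)); print(job_done())"
```

```text
[ 0.54786966 -0.03694247  0.09002943] [3.14107658e+00 5.08995798e-04 3.14138736e+00] [ 0.52  0.72 -0.81  1.88  0.7   0.84  0.92] [ 0.12369723  0.48211675 -2.23528847] 0.017080074028701733
turn [ 0.  0. -0.] | shift in new axes [-0.01  0.01  0.05] | shift in old axes [-0.01  0.01  0.05]
final TCP [ 0.548  -0.0368  0.089 ]
[ 0.0001  0.0004  0.0006  0.0022  0.0002 -0.002  -0.0004]
the job is handed in; nothing more can be done
None
```

I handed the job in at about 27 s; no verdict came back, but by my measurements the medallion is seated red face up in the pocket and the magnifier is held still, lens roughly level (about 3° off by my estimate) and centred about 8 cm above it.

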